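# Small carving mallet into its fitted tray

### The arm

A 6-joint arm with a two-finger parallel gripper is mounted at the origin on the work surface. World frame = base frame: x ahead of the robot, y to its left, z up, the work surface at z = 0. Lengths are in m, angles in rad, forces in N, time in s.
With the tool pointing down it reaches from about 0.325 to 0.9 m from the base axis. Payload 6.1 kg.
Tool frame: the origin (TCP) lies midway between the tips of the shut fingers; the grasp point (between the pads) lies 19 mm behind it; x points along the fingers, y is the direction in which the jaws open and shut, and the axes are right-handed (so a half turn about x gives the same grasp; the last joint's range is limited). The gripper opens to 85 mm and grips with 20 to 120 N. Pads are 22 mm wide; open, the fingers measure 114 mm over their backs; the gripper's body (76 mm by 85 mm) begins 54 mm behind the grasp point. The pads swing forward as they close: fully open they stand 13 mm farther back than shut.
Start: joints at [-1.336, 0.22, 1.526, -0, 1.395, -0.126], TCP at [0.221, -0.585, 0.211] pointing down, gripper open.
Joint ranges: [-2.98, 2.98], [-0.91, 2.08], [0.09, 2.57], [-1.24, 4.39], [0.2, 2.65], [-2.68, 2.68]. Speed limits (rad/s): [2.57, 2.57, 3.01, 3.14, 3.14, 3.14].

### API

Orientations are given as [roll, pitch, yaw] about the fixed x, y, z axes, in that order (R = Rz(yaw) Ry(pitch) Rx(roll)).
In Python, from plant import movep, move_l, set_joints, gripper_to, hold, inverse_kinematics, observe, get_image, get_calibration, Unreachable, job_done gives the robot as it stands. Calls block until the motion is done:
- movep(position, orientation): joint-space move of the TCP to a pose.
- move_l(position, feed=0.15, rotation=None, max_force=None): straight line of the TCP; rotation=None keeps the orientation; feed is the mean speed in m/s. With max_force (N) it stops when the force on the tool has changed by that much, and returns True; else False.
- set_joints(angles): joint-space move.
- gripper_to(opening, f_grip=None): finger opening in m; f_grip is the grip in N (None keeps the last); returns when the fingers have stopped.
- hold(seconds).
- inverse_kinematics(position, orientation): joint angles nearest the present ones, or None.
- observe(): the state.
- get_image(name): name is "side" or "top"; returns (picture, depth): 420x560x3 uint8, red, green, blue; 420x560 float32, m along the optical axis (not along the pixel's ray), 0 where there is no reading.
- get_calibration(name): a dict with "intrinsics" (3x3 intrinsics, pixels), "world_from_camera" (4x4, takes a point from camera to world coordinates). Camera axes: x right, y down, z forward; pixel columns grow to the right and rows downward; lengths in m; the calibration is good to about 2 mm. A picture is of the moment at which its call begins. get_calibration takes no time and is no camera call.
A pose or a line that the arm cannot do raises Unreachable and nothing moves.
- job_done(): hands the job in, once; it reports no verdict.
The state is a dict: "time_s": time; "q": joint angles; "joint_velocities": joint speeds; "joint_torque": joint torques, N m; "eef_pos": TCP position; "tcp_rot": TCP orientation; "ft_force": force on the tool from outside, world axes, zero at the start; "torque": the same for the moment, N m; "opening": finger opening in m.
Only numpy, scipy, OpenCV 4.12 (cv2) and the standard library are available. Lean on these libraries where they do the work, as an engineer would, in place of code of your own. Each camera call takes 0.05 s, during which the arm holds its last target. There are 200 camera calls.

### The job

Put the small wooden mallet back into the T-shaped recess of the wooden tool tray, turned so that it matches the cutout and lying fully home on the bottom. Do not drop it in from high up, and leave the large mallet where it is.

Things in the scene. Friction and masses are not known exactly. Their poses are not given: they have to be found in the camera images.
- mallet_grip (a point): Small mallet, pale wood, lying flat; the smaller of two T-shaped mallets. Head 38 (x) x 84 (y) x 34 mm tall; handle 100 (x) x 22 (y) x 30 mm tall, flush with the head underneath; 140 g. Point: where to grip, on the handle's centreline, 17 mm up. x points to the head: head x +26 to +64 mm, handle -74 to +26. Held by the upper half of the handle, the fingers stay above the tray's rim.
- recess (a point): T-shaped recess in a fixed wooden tray (190 x 170 mm, 22 tall); a chisel lies in a slot beside it, 4 mm proud. Point: on the recess floor (6 mm above the table, 16 below the rim), straight below the mallet's grip point when centred. x points to the wide end, for the head. Head pocket x +18 to +72 mm, 100 wide; handle pocket x -82 to +18, 50 wide; both centred on y = 0; 8 mm or more of play.
- big_mallet_mid (a point): Large mallet of the same pale wood, to be left alone; does not fit the recess. Head 50 (x) x 110 (y) x 46 mm tall, handle 150 x 26 mm. Point: mid-length, mid-height (23 mm up); x points to the head: head x +50 to +100 mm, handle -100 to +50.
Mind the look-alikes: they are no part of the job. What is shaped like the part that bears mallet_grip but orange is not meant.

How it is judged:
At the end, for the whole second after the job is handed in: The small mallet rests in the recess, let go: grip point within 22 mm of the recess point across and at most 21 mm above the recess floor (17 when home), x axis within 15 degrees of the recess's, flat within 7 degrees; the large mallet within 30 mm of its start (horizontal distance between mallet_grip and recess below 0.022 m and z of mallet_grip in the frame of recess below 0.021 m and angle between the x axis of mallet_grip and the x axis of recess, either way round below 0.26 rad and angle between the z axis of mallet_grip and the z axis of recess, either way round below 0.12 rad and linear speed of mallet below 0.02 m/s and distance of big_mallet_mid from where it was at the start of the episode below 0.03 m); the robot touches nothing.
It fails at once if the large mallet is moved by more than 30 mm (distance of big_mallet_mid from where it was at the start of the episode above 0.03 m).
It fails at once if the small mallet is dropped over the tray: not held by the fingers while its grip point is over 70 mm above the recess floor (horizontal distance between mallet_grip and recess below 0.1 m and z of mallet_grip in the frame of recess above 0.07 m and contact force between the fingers and mallet below 0.05 N).
It also fails if it takes over 40 s, if anything falls off the work surface, if the arm or the gripper's body presses on something with over 40 N, if the wrist force passes 120 N, or if a joint passes its speed limit or range.

## Working session

There is one attempt and no reset: what is moved stays moved. The work goes in short steps, each a Python script; the robot and the scene stay as the last script left them, time stands still between calls to the robot, and variables do not carry over. Pictures are saved under pics/ and viewed, about 8 in all and at most 12, crops included, and the job is handed in when it is done.

```bash
mkdir -p pics; ls; python3 - <<'E'
from plant import *
import cv2,numpy as np
for n in("top","side"):
    im,d=get_image(n); cv2.imwrite(f"pics/{n}0.png",im[:,:,::-1]); np.savez(f"{n}0.npz",im=im,d=d)
    c=get_calibration(n); print(n,np.round(c["intrinsics"],1).tolist(),np.round(c["world_from_camera"],3).tolist())
E
```

```text
pics
top [[457.3, 0.0, 277.0], [0.0, 457.3, 209.3], [0.0, 0.0, 1.0]] [[-0.019, -0.986, 0.163, 0.282], [-1.0, 0.02, 0.004, -0.056], [-0.007, -0.163, -0.987, 1.19], [0.0, 0.0, 0.0, 1.0]]
side [[507.4, 0.0, 281.6], [0.0, 507.4, 203.3], [0.0, 0.0, 1.0]] [[-0.868, -0.385, 0.314, 0.092], [-0.496, 0.656, -0.568, 0.649], [0.013, -0.649, -0.761, 0.998], [0.0, 0.0, 0.0, 1.0]]
```

View pics/top0.png

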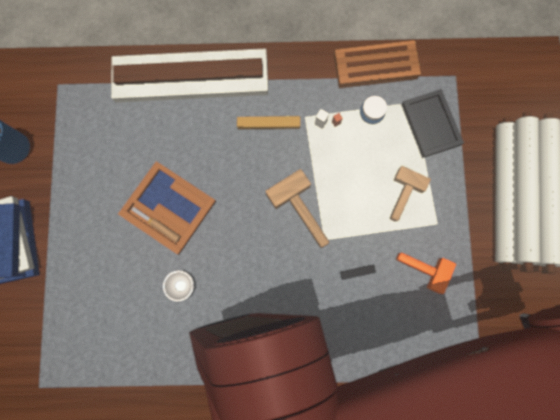

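View pics/side0.png

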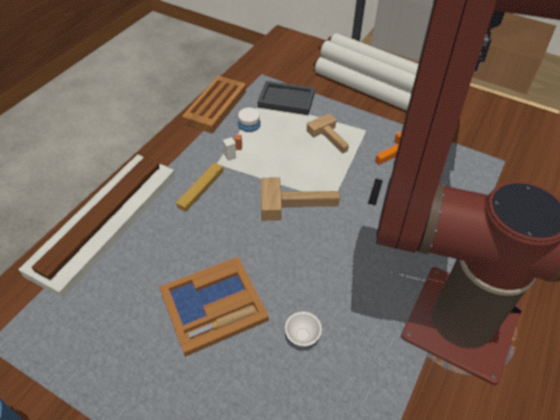

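Top view candidates:
- Small pale mallet on the white sheet at (405,190): this fits the description.
- Large pale mallet at (297,205): leave it alone.
- Orange mallet at (430,268): decoy.

The tray's blue T recess is at (168,197), wide end up-left. The slotted tray at (378,62) is also a decoy. Next I measure by colour mask and moments, with one crop to check.

```bash
cat > h.py <<'E'
import numpy as np,cv2
from plant import *
def cast(n,uv,z):
    c=get_calibration(n);K=np.array(c["intrinsics"]);T=np.array(c["world_from_camera"])
    uv=np.atleast_2d(uv).astype(float);r=np.c_[uv,np.ones(len(uv))]@np.linalg.inv(K).T@T[:3,:3].T
    return T[:3,3]+r*((z-T[2,3])/r[:,2])[:,None]
def mask(im,box,lo,hi):
    m=cv2.inRange(cv2.cvtColor(im,cv2.COLOR_RGB2HSV),lo,hi)
    k=np.zeros_like(m);x0,y0,x1,y1=box;k[y0:y1,x0:x1]=m[y0:y1,x0:x1]
    n,l,s,_=cv2.connectedComponentsWithStats(k); return l==1+np.argmax(s[1:,4])
def tee(n,m,z,cx):
    """T symmetric axis by moments; cx = centroid x in T frame. Returns origin, yaw, extents"""
    P=cast(n,np.argwhere(m)[:,::-1],z)[:,:2];c=P.mean(0);w,V=np.linalg.eigh(np.cov((P-c).T));a=V[:,1]
    b=np.array([-a[1],a[0]]);Q=(P-c)@np.c_[a,b]
    # head is the wide end
    if np.ptp(Q[Q[:,0]>0][:,1])<np.ptp(Q[Q[:,0]<0][:,1]):a=-a;Q=-Q
    o=c-cx*a;Q=Q+[cx,0]
    return o,np.arctan2(a[1],a[0]),np.r_[Q.min(0),Q.max(0)],np.sqrt(w)
E
python3 - <<'E'
from h import *
for n,bm,br in(("top",(385,155,440,230),(115,160,220,255)),("side",(300,105,360,160),(160,260,270,350))):
    f=np.load(f"{n}0.npz");im,d=f["im"],f["d"]
    m=mask(im,bm,(5,70,60),(25,255,255)); r=mask(im,br,(100,80,30),(130,255,255))
    T=np.array(get_calibration(n)["world_from_camera"]);K=np.array(get_calibration(n)["intrinsics"])
    for nm,k,z,cx in(("mal",m,.033,.0169),("rec",r,.006,.008)):
        o,y,e,w=tee(n,k,z,cx)
        v,u=np.nonzero(k);dd=d[v,u];p=np.c_[(np.c_[u,v,np.ones(len(u))]@np.linalg.inv(K).T)*dd[:,None],np.ones(len(u))]@T.T
        print(n,nm,k.sum(),np.round(o,4),round(np.degrees(y),1),"ext",np.round(e*1e3),"sd",np.round(w*1e3,1),"z",np.round(np.percentile(p[:,2],[10,50,90]),3))
    if n=="top":
        o=im.copy()
        for k,c in((m,(0,255,0)),(r,(255,255,0))):
            cs,_=cv2.findContours(k.astype(np.uint8),0,1);cv2.drawContours(o,cs,-1,c,1)
        A=cv2.resize(o[150:240,380:450],(420,540),interpolation=0);B=cv2.resize(o[160:255,115:220],(380,540),interpolation=0)
        cv2.imwrite("pics/crop.png",np.hstack([A,B])[:,:,::-1])
E
```

```text
top mal 760 [ 0.5082 -0.3828] -28.2 ext [-74. -41.  64.  42.] sd [18.8 38.4] z [0.028 0.033 0.037]
top rec 1130 [0.511  0.2304] 55.5 ext [-77. -46.  67.  45.] sd [20.2 42.4] z [0.004 0.007 0.01 ]
side mal 666 [ 0.4999 -0.3661] -32.4 ext [-78. -47.  78.  49.] sd [21.6 41.9] z [0.014 0.029 0.034]
side rec 1447 [0.5128 0.2279] 56.2 ext [-84. -45.  66.  43.] sd [20.  43.1] z [0.004 0.006 0.009]
```

View pics/crop.png

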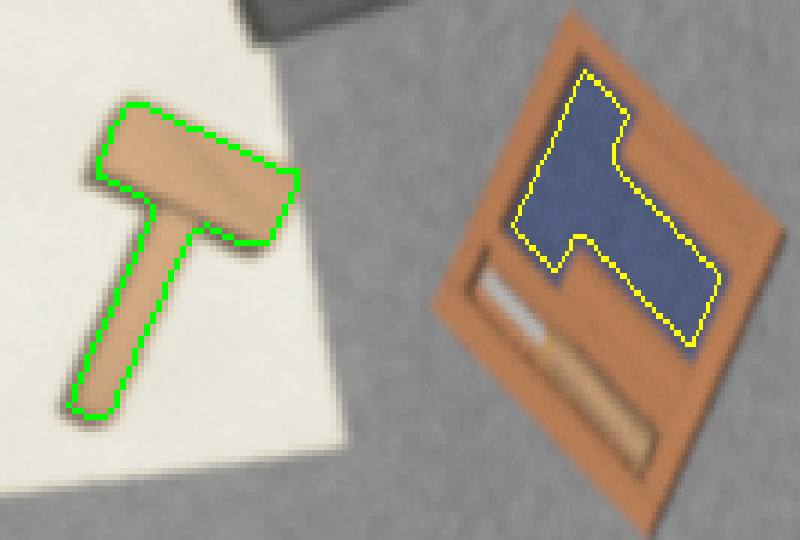

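The crop shows the green outline tightly on the small pale mallet (head up-right) and the yellow one on the blue T floor, head end up-left, chisel beside it. Sizes and heights match. The side mallet figure includes its visible side faces, so I'm using the top view for the mallet and both views for the recess. Next is the grasp.

```bash
cat >> h.py <<'E'
M=np.array([.508,-.383]);MY=np.radians(-28.2);R=np.array([.512,.229]);RY=np.radians(55.8)
H=.016
E
python3 - <<'E'
from h import *
s=observe();print(np.round(s["tcp_rot"],2))
best=None
for f in(0,np.pi,-np.pi):
    a=inverse_kinematics([*M,.12],[0,np.pi/2,MY+f]);b=inverse_kinematics([*R,.12],[0,np.pi/2,RY+f])
    print(f,a is not None and np.round(a,2),b is not None and np.round(b,2))
E
```

```text
[-1.71  1.57  1.79]
0 [-0.77  0.32  1.58  0.    1.24 -1.85] [ 0.28  0.15  1.78  0.    1.21 -2.26]
3.141592653589793 [-0.77  0.32  1.58 -0.    1.24  1.29] [ 0.28  0.15  1.78 -0.    1.21  0.88]
-3.141592653589793 [-0.77  0.32  1.58 -0.    1.24  1.29] [ 0.28  0.15  1.78 -0.    1.21  0.88]
```

```bash
python3 - <<'E'
from h import *
movep([*M,.12],[0,np.pi/2,MY+np.pi])
gripper_to(.06,60)
print(move_l([*M,H],.08,max_force=15),observe()["eef_pos"])
gripper_to(0,60);s=observe();print(s["opening"],s["eef_pos"],s["ft_force"])
move_l([*M,.05],.06);hold(.2);s=observe();print(s["opening"],s["ft_force"],s["time_s"])
im,d=get_image("side");cv2.imwrite("pics/grasp.png",cv2.resize(im[60:220,240:440],(800,640))[:600,:,::-1])
E
```

```text
False [ 0.50848866 -0.3834312   0.01680108]
-5.6688896991715446e-05 [ 0.50798512 -0.38299163  0.0159774 ] [0.18088955 0.16381858 0.6715035 ]
7.99241661204383e-05 [-0.25174692 -0.32409675  0.68323279] 4.8
```

View pics/grasp.png

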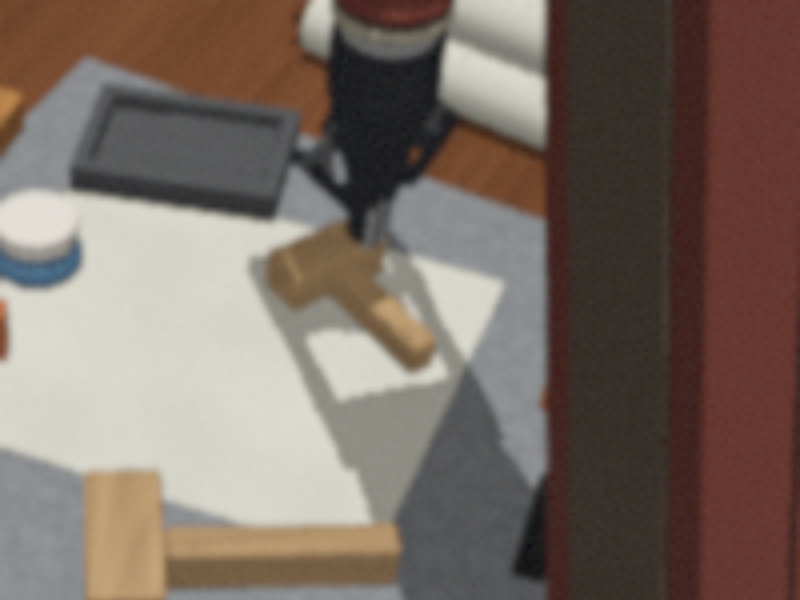

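The jaws shut on nothing. The crop shows the fingers at (372,225), behind the head, and the mallet still on the sheet. I'm clearing the arm upward and comparing the measurements with projections of the TCP.

```bash
python3 - <<'E'
from h import *
def proj(n,p):
    c=get_calibration(n);K=np.array(c["intrinsics"]);T=np.linalg.inv(c["world_from_camera"]);q=K@(T@np.r_[p,1])[:3];return np.round(q[:2]/q[2],1)
e=observe()["eef_pos"]
for n in("top","side"):
    im,d=get_image(n);np.savez(n+"1.npz",im=im,d=d);print(n,"tcp",proj(n,e),"grip0",proj(n,[*M,.017]),"head",proj(n,[.548,-.404,.034]),"tail",proj(n,[.443,-.348,.03]))
    cv2.imwrite(f"pics/{n}1.png",im[:,:,::-1])
f=[np.load(n+"1.npz")["im"] for n in("top","side")]
A=cv2.resize(f[0][130:250,350:470],(400,400));B=cv2.resize(f[1][60:180,260:380],(400,400))
cv2.imwrite("pics/two.png",np.hstack([A,B])[:,:,::-1])
m=mask(f[1],(300,100,360,165),(5,70,60),(25,255,255));o=tee("side",m,.033,.0169);print(o)
m0=mask(np.load("side0.npz")["im"],(300,100,360,165),(5,70,60),(25,255,255));print("same",m.sum(),m0.sum(),(m&m0).sum())
E
```

```text
top tcp [407.2 192.1] grip0 [403.9 194.5] head [412.8 177.9] tail [393.2 218.7]
side tcp [330.5 125.1] grip0 [329.5 133.7] head [320.8 120.4] tail [345.3 145.4]
(array([ 0.49682998, -0.36291832]), np.float64(-0.4375258326047929), array([-0.07278309, -0.04875823,  0.07664696,  0.04540329]), array([0.01949506, 0.0411492 ]))
same 634 666 607
```

View pics/two.png

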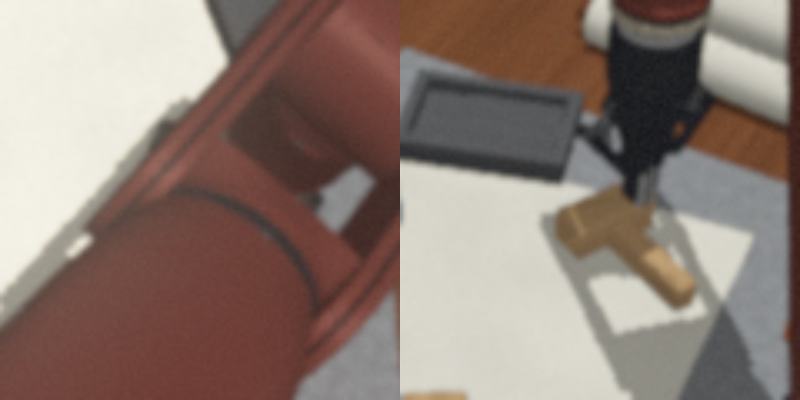

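```bash
python3 - <<'E'
from h import *
q=list(observe()["q"]);move_l([*M,.12],.2)
q=list(observe()["q"]);q[0]-=.75;set_joints(q)
gripper_to(.06)
im,d=get_image("top");np.savez("top2.npz",im=im,d=d)
m=mask(im,(365,140,450,240),(5,70,60),(25,255,255))
o,y,e,w=tee("top",m,.033,.0169);print(m.sum(),o,np.degrees(y),np.round(e*1e3),w)
v,u=np.nonzero(m);K=np.array(get_calibration("top")["intrinsics"]);T=np.array(get_calibration("top")["world_from_camera"])
p=(np.c_[u,v,np.ones(len(u))]@np.linalg.inv(K).T)*d[v,u][:,None];p=p@T[:3,:3].T+T[:3,3]
a=np.array([np.cos(y),np.sin(y)]);x=(p[:,:2]-o)@a
for l in range(-75,65,15):
    s=(x>l/1e3)&(x<l/1e3+.015);print(l,s.sum(),np.round(np.median(p[s,2]),4),end="; ")
cs,_=cv2.findContours(m.astype(np.uint8),0,1);cv2.drawContours(im,cs,-1,(0,255,0),1)
S,_=get_image("side")
cv2.imwrite("pics/c2.png",np.hstack([cv2.resize(im[130:250,350:470],(400,400)),cv2.resize(S[60:180,260:380],(400,400))])[:,:,::-1]);print(observe()["time_s"],observe()["opening"])
E
```

```text
760 [ 0.50812626 -0.38275793] -28.14098519989542 [-75. -41.  64.  42.] [0.01891099 0.03840803]
-75 38 0.0299; -60 46 0.0303; -45 44 0.0296; -30 44 0.0312; -15 44 0.0301; 0 43 0.0308; 15 120 0.0323; 30 177 0.0347; 45 183 0.0351; 60 20 0.0338; 7.85 0.059819762980952686
```

View pics/c2.png

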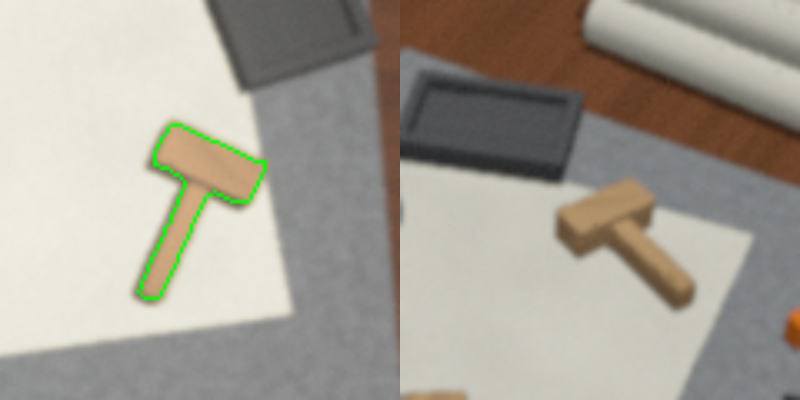

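The mallet has not moved at all: same pose, handle top at 30 mm. So the shut fingers never touched it, and the fingertips are not where I assumed. I'm checking the tip position from the saved side depth, taken with TCP at z = 0.050.

```bash
python3 - <<'E'
from h import *
f=np.load("side1.npz");im,d=f["im"],f["d"];g=np.load("side0.npz")
K=np.array(get_calibration("side")["intrinsics"]);T=np.array(get_calibration("side")["world_from_camera"])
V,U=np.mgrid[0:420,0:560];P=(np.dstack([U,V,np.ones_like(U)])@np.linalg.inv(K).T)*d[...,None];P=P@T[:3,:3].T+T[:3,3]
m=(d>0)&(np.hypot(P[...,0]-.508,P[...,1]+.383)<.1)&(P[...,2]>.042)&(P[...,2]<.16)
for z in np.arange(.042,.16,.008):
    s=m&(P[...,2]>=z)&(P[...,2]<z+.008)
    if s.sum():
        q=P[s];print(round(z,3),s.sum(),np.round(np.median(q,0),3),"x",np.round(np.percentile(q[:,0],[5,95]),3),"y",np.round(np.percentile(q[:,1],[5,95]),3),"uv",U[s].mean().round(),V[s].mean().round())
s=observe();print(s["eef_pos"],s["tcp_rot"])
E
```

```text
0.066 4 [ 0.501 -0.376  0.071] x [0.497 0.507] y [-0.383 -0.375] uv 332.0 121.0
0.074 22 [ 0.504 -0.374  0.079] x [0.496 0.518] y [-0.381 -0.368] uv 331.0 119.0
0.082 18 [ 0.5   -0.374  0.086] x [0.496 0.518] y [-0.386 -0.368] uv 332.0 117.0
0.09 25 [ 0.506 -0.371  0.095] x [0.496 0.516] y [-0.388 -0.367] uv 331.0 115.0
0.098 17 [ 0.499 -0.373  0.102] x [0.494 0.509] y [-0.385 -0.366] uv 333.0 113.0
0.106 20 [ 0.499 -0.374  0.11 ] x [0.493 0.509] y [-0.385 -0.366] uv 334.0 110.0
0.114 46 [ 0.499 -0.38   0.119] x [0.483 0.517] y [-0.401 -0.353] uv 335.0 108.0
0.122 62 [ 0.503 -0.372  0.126] x [0.481 0.521] y [-0.41  -0.345] uv 333.0 106.0
0.13 46 [ 0.498 -0.376  0.134] x [0.478 0.523] y [-0.413 -0.345] uv 335.0 103.0
0.138 75 [ 0.492 -0.381  0.142] x [0.476 0.519] y [-0.418 -0.335] uv 337.0 101.0
0.146 67 [ 0.497 -0.375  0.15 ] x [0.473 0.522] y [-0.422 -0.331] uv 336.0 99.0
0.154 70 [ 0.503 -0.359  0.157] x [0.473 0.538] y [-0.425 -0.325] uv 332.0 97.0
[ 0.11058916 -0.62690939  0.12060923] [ 2.82647344  1.56941819 -1.55737372]
```

The depth shows the shut tips at about z = 0.070 with TCP at 0.050, so the real tips sit about 19 mm higher than stated; xy agrees. I'll confirm by gently touching the handle top (known height 30 mm) with shut fingers, then regrasp accordingly.

```bash
python3 - <<'E'
from h import *
gripper_to(0,60)
movep([*M,.06],[0,np.pi/2,MY+np.pi])
move_l([*M,.022],.1,max_force=8)
h=move_l([*M,-.002],.03,max_force=6);s=observe();print(h,s["eef_pos"],s["ft_force"],s["time_s"])
move_l([*M,.05],.1)
E
```

```text
True [ 0.50830738 -0.38323694  0.00952911] [-1.57811577  0.06761585  6.15068638] 11.2167
```

Touch at TCP 0.0095 on the 30 mm handle: the tips are 20.5 mm above the reported TCP. Regrasping with TCP at z = -0.005, which puts the tips about 18 mm up.

```bash
python3 - <<'E'
from h import *
gripper_to(.06,60)
print(move_l([*M,-.005],.06,max_force=15),observe()["eef_pos"])
gripper_to(0,60);s=observe();print(s["opening"],s["eef_pos"],s["ft_force"])
move_l([*M,.03],.06);hold(.2);s=observe();print(s["opening"],s["ft_force"],s["time_s"])
im,d=get_image("side");cv2.imwrite("pics/grasp2.png",cv2.resize(im[60:180,260:380],(500,500))[:,:,::-1])
E
```

```text
False [ 0.50835931 -0.3833362  -0.00449789]
0.020250092850496067 [ 0.50840304 -0.3834333  -0.00425255] [0.26325889 0.26706039 2.88770959]
0.02028195964579256 [ 0.38020343 -0.41261475 -2.09613656] 14.8083
```

View pics/grasp2.png

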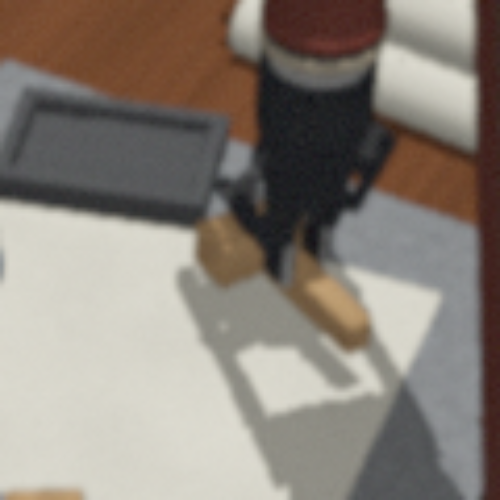

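The crop shows the handle between the fingers at (290,265) and the mallet level off the sheet with its shadow apart; opening is 20 mm and the mallet's weight shows on the force reading. Carrying it over now to hover just above the tray.

```bash
python3 - <<'E'
from h import *
move_l([*M,.13],.15)
movep([*R,.13],[0,np.pi/2,RY+np.pi])
print(observe()["opening"])
move_l([*R,.03],.12,max_force=15);s=observe();print(s["eef_pos"],s["opening"],s["ft_force"],s["time_s"])
im,d=get_image("side");np.savez("side3.npz",im=im,d=d)
cv2.imwrite("pics/hover.png",cv2.resize(im[230:360,140:290],(750,650))[:600,:,::-1])
E
```

```text
0.02006788596235445
[0.51279845 0.22920328 0.03084133] 0.020115932233818835 [ 0.00443957 -0.29044712 -0.95105373] 18.85
```

View pics/hover.png

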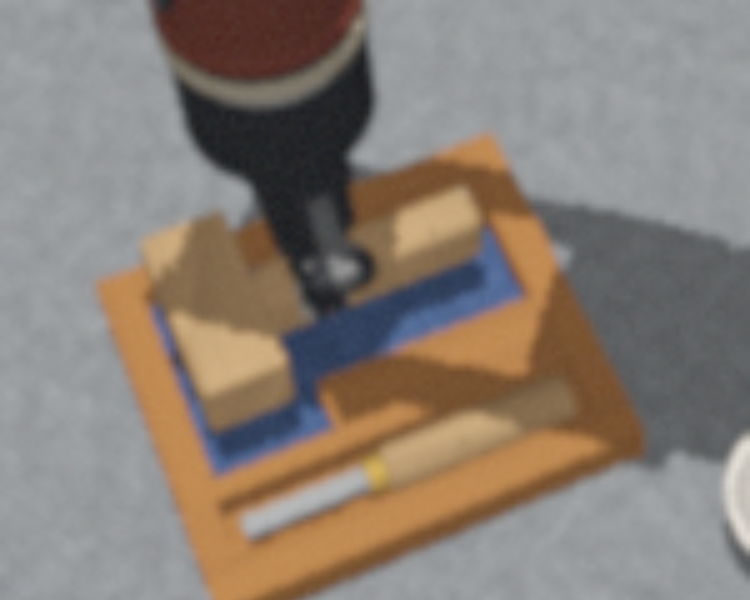

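The crop shows the mallet above the recess, head at (220,330) over the wide end and handle parallel to the pocket; the upward offset fits its ~29 mm height. Lowering with a force stop, releasing and looking.

```bash
python3 - <<'E'
from h import *
h=move_l([*R,.0015],.04,max_force=10);s=observe();print(h,s["eef_pos"],s["ft_force"])
gripper_to(.045);s=observe();print(s["opening"],s["ft_force"])
move_l([*R,.13],.12)
q=list(observe()["q"]);q[0]-=.7;set_joints(q);hold(.2)
out=[]
for n,b in(("top",(115,155,225,255)),("side",(150,250,280,360))):
    im,d=get_image(n)
    K=np.array(get_calibration(n)["intrinsics"]);T=np.array(get_calibration(n)["world_from_camera"])
    V,U=np.mgrid[0:420,0:560];P=(np.dstack([U,V,np.ones_like(U)])@np.linalg.inv(K).T)*d[...,None];P=P@T[:3,:3].T+T[:3,3]
    a=np.array([np.cos(RY),np.sin(RY)]);x=(P[...,:2]-R)@a;y=(P[...,:2]-R)@np.array([-a[1],a[0]])
    for nm,k in(("head",(abs(x-.045)<.012)&(abs(y)<.03)),("handle",(x>-.06)&(x<.01)&(abs(y)<.006)),("tail",(x>-.06)&(x<-.04)&(abs(y)<.006))):
        print(n,nm,np.round(np.median(P[k][:,2]),4),k.sum(),end="; ")
    # blobs of mallet above the rim by depth
    k=((P[...,2]>.0295)&(P[...,2]<.06)&(np.hypot(P[...,0]-R[0],P[...,1]-R[1])<.09)).astype(np.uint8)
    _,l,st,_=cv2.connectedComponentsWithStats(k);k=l==1+np.argmax(st[1:,4]);o,yy,e,w=tee(n,k,.039,.0169)
    print(n,"mallet",o,np.degrees(yy),np.round(e*1e3))
    x0,y0,x1,y1=b;out.append(cv2.resize(im[y0:y1,x0:x1],(400,400)))
cv2.imwrite("pics/end.png",np.hstack(out)[:,:,::-1]);print(observe()["time_s"],observe()["ft_force"])
E
```

```text
True [0.51118364 0.22876417 0.00173555] [-0.84899733  0.15887434  4.87876752]
0.04507401828545248 [-0.03412174  0.48807671 -0.14500495]
top head 0.0409 213; top handle 0.0361 123; top tail 0.0364 36; top mallet [0.51148239 0.22906387] 56.06986095894246 [-75. -42.  64.  41.]
side head 0.0397 280; side handle 0.0358 144; side tail 0.0356 38; side mallet [0.50832598 0.2333414 ] 55.3607875694829 [-74. -45.  62.  44.]
22.8917 [-0.05012863  0.31126717  0.4343022 ]
```

View pics/end.png

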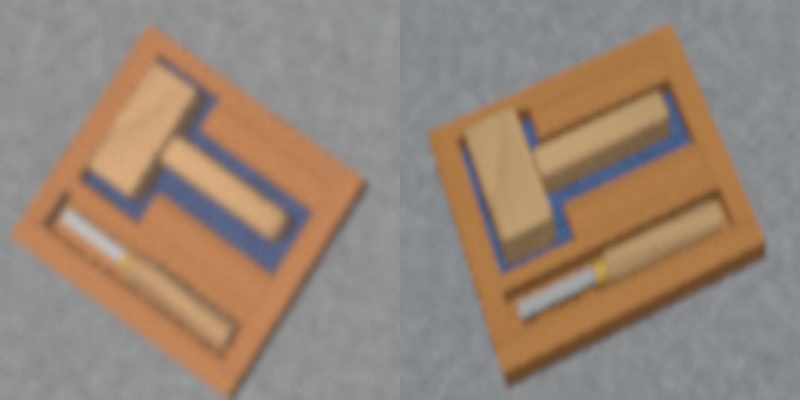

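The picture shows the mallet lying in the recess, head at (145,130) left and (510,180) right, in the wide pocket, with blue floor visible around it. Head top is 40 mm and handle top 36 mm, the values for fully home. The arm is clear, so I'm handing in.

```bash
python3 -c "
from plant import *
job_done()"
```

```text
the job is handed in; nothing more can be done
```

The small mallet is in the tray's T-shaped recess, let go and lying home on the floor, and the job is handed in at about 23 s of the 40 s allowed.

**Final checks**
- **Height:** head top read 40–41 mm and handle top 36 mm, against 40 and 36 expected when fully home. Handle and tail heights agree, so it lies flat.
- **Position:** the top view puts the grip point within 1 mm of my recess estimate. The side view says about 6 mm off, probably because it also sees the mallet's side faces. Both are inside the 22 mm limit.
- **Angle:** within 0.5 degrees of the recess in both views.
- **Large mallet:** I never went near it except passing well above, but I did not measure its position again at the end.

**What disagreed:** my first grasp closed on air and left the mallet where it was. The side depth, then a 6 N touch on the handle top, showed the fingertips about 20 mm higher than the stated tool point. I corrected for that, and the second grasp held at 20 mm opening. The lowering then stopped on the force limit at the expected height, and I released there.

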